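# Take the injector out of its latched box and hold it up to the record camera

### The job

Swing the red latch of the metal instrument box free, open the lid until it stands upright by itself, and lift the injector (the big clear syringe) out of its blue holders. Hold it up in the air in front of the record camera, barrel centred about 14 cm straight out from the lens and at lens height, level and side-on to the lens with the nozzle towards the back of the table (away from the robot), and finish while still holding it there motionless. Leave the box open, do not knock the camera, and leave the needles and everything else where they are.

Things in the scene. Friction and masses are not known exactly. Their poses are not given: they have to be found in the camera images.
- box: Pale metal instrument box fixed to the table, 160 (x) x 300 (y) x 70 (z) mm, walls 3 mm. Origin: centre of its underside; x points from the latch side (front) to the hinge side (back), z up. Inside, two needle guards lie along y at x = +46 and +63 mm, tops 29 mm above the table, and the injector along y in two blue holders (see holders).
- holders (a point): Midway between the two blue U-shaped holders in the box, on the axis of the injector they carry: 22 mm to the front (x) of the box's middle, 45 mm above the table. Axes as the box. Each holder is 10 mm thick along y, 48 mm wide along x, its centre 44 mm to either side (y), top 53 mm above the table; between them is free room for fingers down to the box floor.
- latch (a joint): Red latch lever at the middle of the box's front, hinged at its lower end about the box's y axis. 0 = upright, its hook over the lid's keeper, locking the lid; grows as its top swings outward and down, to a stop at 1.3 rad. Clear of the lid from 0.25, swung free from 0.7 up. Slight friction: stays about where it is left.
- latch_tab (a point): Centre of the latch's finger tab, 34 mm wide along the box's y, 28 mm long, 6 mm thick. Shut, it is 74 mm above the table, 32 mm in front of the box, and 50 mm above and 24 mm out from the latch's hinge. Pinch it from above by its width, or pull it outward and press it down. Its axes turn with the latch; shut, they are the box's.
- latch_hinge (a point): Point on the latch's hinge axis at its middle, 24 mm above the table, 8 mm in front of the box; the axis runs along the box's y. Its axes turn with the latch.
- lid (a joint): Metal lid, 160 x 300 x 3 mm, hinged along the box's back upper edge (box's y). 0 = shut; grows as its front edge rises and swings back, away from the robot; 1.57 = upright, 1.75 = stop. 0.35 kg; a stiff hinge (friction 0.4 N m) that stays where it is left; about 6 N at the handle opens it.
- lid_handle (a point): Middle of the black round handle bar on the lid, 10 mm thick, 90 mm long along the box's y, its centre 41 mm above the sheet, 24 mm behind its front edge (136 mm from the hinge). Its axes turn with the lid; shut, they are those of the box.
- lid_hinge (a point): Point on the lid's hinge axis at its middle, 70 mm above the table at the box's back edge; the axis runs along the box's y. Its axes turn with the lid.
- injector_mid (a point): Injector (big syringe, 0.11 to 0.18 kg: clear barrel, black rings, wings and plunger, steel and brass nozzle) at mid-barrel on its axis: the point to grasp. x runs along it to the nozzle, z up as it lies. Barrel 32 mm diameter, x = -55 to +55 mm; nozzle end +95; wings 66 mm wide (y) at -63; thumb plate to -116. At the start the nozzle points to the box's +y.
- injector: The injector as a whole; its origin and axes are those of injector_mid.
- injector_nozzle (a point): The nozzle's end, on the injector's axis 95 mm from mid-barrel.
- view_point (a point): Point in the air on the lens axis, 140 mm in front of the glass, where mid-barrel must be held; 160 to 260 mm above the table; nothing to see there. y is the camera's direction of view (level), z up, x the picture's right, towards the back of the table: the injector's x axis must lie along this x.
- lens (a point): Middle of the record camera's front glass, inside a white ring light of 64 mm diameter. Same axes as view_point.
- cam_stand: The camera's stand, fixed to the table: base plate 150 x 130 x 14 mm, column 22 mm square and 400 mm high, on which the white camera head (about 56 mm wide, reaching 99 mm out from the column) is clamped at lens height. Origin: foot of the column; y axis towards where the camera looks, z up.
- needle0_mid (a point): Middle of a needle in its clear guard with a green end, a rod 9 mm thick and 130 mm long lying along the box's y in the box; to be left alone.
- needle1_mid (a point): The same with an orange end.
- squeeze_bottle: Cream squeeze bottle with red cap, 60 mm diameter, 190 mm high; origin under its base. Leave alone.
- spice_jar: Amber jar with steel cap, 60 mm diameter, 85 mm high; origin under its base. Leave alone.
- bowl: Small steel bowl, 130 mm diameter, 55 mm high; origin under its base. Leave alone.
- tape_roll: Roll of blue tape, 96 mm diameter, 24 mm high, lying flat; origin under its centre. Leave alone.
- spoon: Steel spoon lying on the table, about 200 mm long; origin under it. Leave alone.

How it is judged:
By the outcome, as a careful person would: the job done as asked, in the order asked, and still so for the second after the job is handed in, while the arm keeps its last pose, push and grip.
It also fails if it takes over 69 s, if anything falls off the work surface, if the arm or the gripper's body presses on something with over 40 N, if the wrist force passes 120 N, or if a joint passes its speed limit or range.

### The arm

A 6-joint arm with a two-finger parallel gripper is mounted at the origin on the work surface. World frame = base frame: x ahead of the robot, y to its left, z up, the work surface at z = 0. Lengths are in m, angles in rad, forces in N, time in s.
With the tool pointing down it reaches from about 0.375 to 0.975 m from the base axis. Payload 3.8 kg.
Tool frame: the origin (TCP) lies midway between the tips of the shut fingers; the grasp point (between the pads) lies 19 mm behind it; z points along the fingers, y is the line along which they close (so a half turn about z gives the same grasp; the last joint's range is limited). The gripper opens to 88 mm and grips with 3 to 60 N. Pads are 18 mm wide; open, the fingers measure 123 mm over their backs; the gripper's body (75 mm by 187 mm) begins 45 mm behind the grasp point.
Start: joints at [1.3, 0.264, 1.604, -0, 1.274, -0.037], TCP at [0.156, 0.657, 0.239] pointing down, gripper open.
Joint ranges: [-2.63, 2.63], [-0.94, 2.18], [0.31, 2.57], [-1.31, 4.45], [0, 2.66], [-2.55, 2.55]. Speed limits (rad/s): [2.57, 2.57, 3.14, 3.14, 3.14, 3.14].

### API

Orientations are given as a rotation vector (axis times angle).
In Python, from bench import bot gives the robot as it stands.
- The arm moves only by the tool move_arm, never from a script. Its argument "steps" is a list of rows, each an object of numbers: "tx", "ty", "tz": the shift along the tool's x, y, z in mm; "ax", "ay", "az": the turn, a rotation vector about the tool's x, y, z in degrees; "claw": the finger opening in mm, from 0 to 88.1. A call has 1 to 20 rows; each row shifts and turns the commanded pose from where the row before left it, along the tool's axes as they then stand; what a row does not reach is not made up. A row lasts 1/10 s, in which the tool goes at most 50 mm and 8.59 degrees, less where a joint would pass 70% of its speed; a pose out of reach is approached as far as the arm can. A call is refused whole if a number of a shift passes 50 or a number of a turn 8.59, either way. A call with a gripper value outside its range is refused whole. The fingers move at their own pace and stop on an object; "force" is the grip in N (left out, the last holds). Time passes only in rows, so rows that do not move let the fingers close. It gives the time, the measured TCP pose, the force, the opening and the grip force at its end, in the units of the state.
- bot.get_state(): the state, without advancing time (a new reading comes with each control period).
- bot.get_image(name): name is "scene" or "top" or "wrist"; returns the picture (384x512x3 uint8, red, green, blue); there is no depth.
- bot.camera_info(name): a dict with "intrinsics" (3x3 intrinsics, pixels), "k1" (the pictures are not rectified: a ray, as slopes to the right and down, at radius r is drawn at 1 + k1 r^2 times it, then the intrinsics apply), "R" (3x3) and "t" (3): a world point X has camera coordinates R X + t; the wrist camera has in their place "mount" (4x4, takes a point from camera to tool coordinates, whose origin is the TCP and whose axes are the flange's). Camera axes: x right, y down, z forward; pixel columns grow to the right and rows downward; lengths in m; the calibration is good to about 2 mm. A picture is of the moment at which its call begins: read the wrist's pose just before it. camera_info takes no time and is no camera call.
- bot.sign_off(): hands the job in; it is judged then, once.
Trained networks look in the newest picture that a camera, given by its name, has taken for a name from the list of things; names that differ only in an ending like _2 or _b are one class to them, and where a whole thing is asked for, a point or a joint stands for the part that bears it (a point fixed in the world has none). Each returns a list of dicts, best first, with "confidence" (0 to 1); they miss things now and then, are a little off and sometimes report something else, mostly with a low value. They report only what shows in the picture. A call takes as long as a camera call.
- bot.search_frame(camera, label): "bbox" ([left, top, width, height] in pixels, round what is visible of it).
The state is a dict: "time": time; "joint_pos": joint angles; "dq": joint speeds; "joint_torque": joint torques, N m; "position": TCP position; "tool_rot": TCP orientation; "contact_force": force on the tool from outside, world axes, zero at the start; "moment": the same for the moment, N m; "grip_width": finger opening in m; "finger_force": force on a finger pad.
Only numpy, scipy, OpenCV 4.12 (cv2) and the standard library are available. Lean on these libraries where they do the work, as an engineer would, in place of code of your own. Each camera call takes 0.05 s, during which the arm holds its last target. There are 200 camera calls.

## Working session

There is one attempt and no reset: what is moved stays moved. The work goes in short steps, Python scripts to look and compute and a tool call to move; the robot and the scene stay as the last step left them, time stands still between calls to the robot, and variables do not carry over. Pictures are saved under pics/ and viewed, at most 10 in all, crops included, and the job is handed in when it is done.

Besides the shell and the picture viewer there is one more tool, called after "Emit:" as name(argument=value, ...), one argument or row to a line, values as JSON. move_arm: Moves the arm, as the interface text tells. Its arguments: {"type":"object","properties":{"steps":{"type":"array"},"force":{"type":"number"}},"required":["steps"]}

```bash
mkdir -p pics; ls; python3 - <<'E'
from bench import bot
import cv2,numpy as np
s=bot.get_state();print({k:np.round(v,3).tolist() for k,v in s.items()})
for c in ("scene","top"):
    im=bot.get_image(c);cv2.imwrite(f"pics/{c}0.png",cv2.cvtColor(im,cv2.COLOR_RGB2BGR))
    i=bot.camera_info(c);print(c,{k:np.round(v,4).tolist() for k,v in i.items()})
    for l in ("box","latch_tab","latch_hinge","lid_handle","lid_hinge","lens","cam_stand","squeeze_bottle","spice_jar","bowl","tape_roll","injector"):
        print(l,[(np.round(d["bbox"]).astype(int).tolist(),round(d["confidence"],2)) for d in bot.search_frame(c,l)][:2])
print(bot.camera_info("wrist"))
E
```

```text
pics
{'time': 0.0, 'joint_pos': [1.3, 0.265, 1.605, -0.0, 1.274, -0.037], 'dq': [0.002, 0.002, -0.001, 0.0, 0.001, 0.001], 'joint_torque': [-0.001, -50.21, -35.688, 0.073, 0.029, -0.0], 'position': [0.156, 0.656, 0.237], 'tool_rot': [-0.366, -3.12, 0.003], 'contact_force': [-1.002, 0.042, 0.528], 'moment': [-0.068, -0.012, 0.001], 'finger_force': 0.0, 'grip_width': 0.088}
scene {'intrinsics': [[366.197, 0.0, 255.5478], [0.0, 366.197, 191.1232], [0.0, 0.0, 1.0]], 'k1': -0.1196, 'R': [[0.8012, 0.598, 0.0222], [0.3387, -0.4227, -0.8406], [-0.4933, 0.681, -0.5412]], 't': [-0.3682, -0.0709, 1.5318]}
box [([267, 177, 71, 65], 0.7)]
latch_tab [([269, 170, 68, 58], 0.73), ([274, 186, 9, 3], 0.39)]
latch_hinge [([275, 186, 7, 6], 0.42)]
lid_handle [([267, 173, 73, 54], 0.93), ([147, 209, 54, 49], 0.25)]
lid_hinge [([266, 172, 72, 58], 0.61), ([148, 211, 51, 45], 0.43)]
lens [([146, 209, 53, 47], 0.77), ([287, 146, 18, 22], 0.23)]
cam_stand [([139, 175, 70, 162], 0.73)]
squeeze_bottle [([336, 140, 14, 49], 0.79)]
spice_jar [([286, 147, 18, 23], 0.63)]
bowl [([243, 263, 48, 38], 0.75)]
tape_rol
[... 718 characters left out ...]
, 38, 34], 0.59), ([156, 136, 94, 64], 0.38)]
tape_roll [([290, 196, 28, 32], 0.67)]
injector [([156, 138, 98, 64], 0.65), ([357, 151, 45, 29], 0.25)]
{'intrinsics': array([[298.28864386,   0.        , 254.28875373],
       [  0.        , 298.28864386, 187.46816624],
       [  0.        ,   0.        ,   1.        ]]), 'k1': -0.031180405641231305, 'mount': array([[ 1.69681493e-03, -9.51479767e-01, -3.07706637e-01,
         7.95281155e-02],
       [ 9.99998554e-01,  1.57931250e-03,  6.30888535e-04,
         6.63306456e-04],
       [-1.14312739e-04, -3.07707262e-01,  9.51481071e-01,
        -1.46646357e-01],
       [ 0.00000000e+00,  0.00000000e+00,  0.00000000e+00,
         1.00000000e+00]])}
```

```bash
python3 - <<'E'
import cv2,numpy as np
a=cv2.imread("pics/top0.png")[100:260,90:430];b=cv2.imread("pics/scene0.png")[120:350,120:380]
cv2.imwrite("pics/t1.png",cv2.resize(a,(0,0),fx=2.35,fy=2.35,interpolation=cv2.INTER_CUBIC))
cv2.imwrite("pics/s1.png",cv2.resize(b,(0,0),fx=2.6,fy=2.6,interpolation=cv2.INTER_CUBIC))
E
```

```text
(no output)
```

View pics/t1.png

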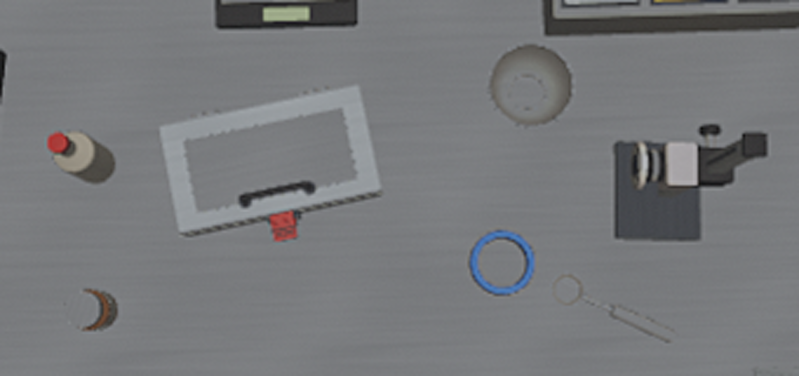

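View pics/s1.png

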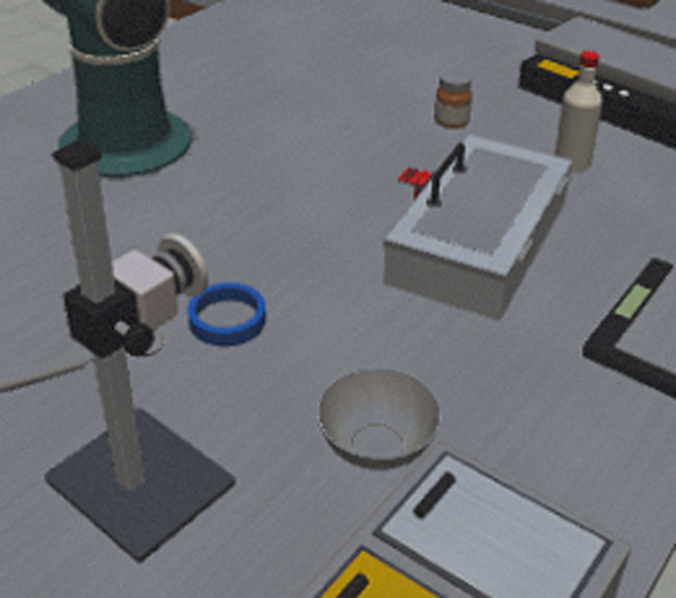

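```bash
cat > h.py <<'E'
from bench import bot
import cv2,numpy as np
from scipy.optimize import least_squares
from scipy.spatial.transform import Rotation as Ro
def cam(name,s=None):
    i=bot.camera_info(name)
    if name!="wrist": return i["intrinsics"],i["k1"],np.array(i["R"]),np.array(i["t"])
    s=s or bot.get_state(); T=np.eye(4);T[:3,:3]=Ro.from_rotvec(s["tool_rot"]).as_matrix();T[:3,3]=s["position"]
    M=np.linalg.inv(T@i["mount"]); return i["intrinsics"],i["k1"],M[:3,:3],M[:3,3]
def proj(c,X):
    K,k,R,t=c; p=np.atleast_2d(X)@R.T+t; u=p[:,:2]/p[:,2:]; u=u*(1+k*(u**2).sum(1))[:,None]
    return u*[K[0,0],K[1,1]]+[K[0,2],K[1,2]]
def yawm(a): return Ro.from_rotvec([0,0,a]).as_matrix()
E
cat > fit.py <<'E'
from h import *
T,S=cam("top"),cam("scene")
pt=lambda L:np.array(L)/2.35+[90,100]-.3
ps=lambda L:np.array(L)/2.6+[120,120]-.3
# box lid top corners z=.073: back-left, back-right, front-right, (front-left)
B=np.array([[.08,.15,.073],[.08,-.15,.073],[-.08,-.15,.073],[-.08,.15,.073]])
mt=pt([[160,127],[359,86],[381,189],[180,232]]); ms=ps([[572,160],[500,275],[385,241],[472,137]])
H=np.array([[-.056,.0,.114]]); L=np.array([[-.112,0,.077]])
def bx(p): return lambda X: X@yawm(p[2]).T+[p[0],p[1],0]
for w in (0,1,2):
    f=lambda p: np.concatenate([(w!=1)*(proj(T,bx(p)(B))-mt).ravel(),(w!=2)*(proj(S,bx(p)(B))-ms).ravel()])
    r=least_squares(f,[.6,.15,.2]);print("box",r.x.round(4),np.round(r.fun,1).tolist())
    if w==0: print("handle,tab px",proj(T,bx(r.x)(np.r_[H,L])),proj(S,bx(r.x)(np.r_[H,L])), "seen",pt([[277,193],[284,227]]),ps([[450,172],[412,177]]))
lt,ls=pt([[641,166]]),ps([[187,265]])
r=least_squares(lambda p:np.r_[(proj(T,p)-lt).ravel(),(proj(S,p)-ls).ravel()],[.6,-.4,.2]);print("lens",r.x.round(4),r.fun.round(1))
# base plate top z=.014 corners
P=np.array([[1,1],[1,-1],[-1,-1],[-1,1]])
def f(p):
    X=np.c_[P*np.array([p[3],p[4]])/2,np.full(4,.014)]@yawm(p[2]).T+[p[0],p[1],0]
    a=(proj(T,X)-pt([[615,142],[702,144],[700,240],[615,240]]))[[0,2,3]]
    b=(proj(S,X)-ps([[234,480],[141,558],[47,479],[140,408]]))
    return np.r_[a.ravel(),b.ravel()]
for d in ([.15,.13],[.13,.15]):
    r=least_squares(lambda q:f(np.r_[q,d]),[.55,-.45,0]);print("base",d,r.x.round(4),r.fun.round(1))
E
python3 fit.py
```

```text
box [0.5878 0.1222 0.1745] [0.2, -0.7, 0.4, -0.2, 0.2, 0.5, -0.2, -0.4, -0.1, 0.5, 1.4, -0.1, -0.5, -1.3, -1.3, -0.9]
handle,tab px [[206.57656463 180.87970767]
 [210.85064151 198.27948763]] [[292.10268632 181.47184804]
 [276.96784595 186.32812731]] seen [[207.57234043 181.82765957]
 [210.55106383 196.29574468]] [[292.77692308 185.85384615]
 [278.16153846 187.77692308]]
box [0.5895 0.1201 0.1636] [0.0, -0.0, 0.0, -0.0, 0.0, 0.0, 0.0, -0.0, 0.4, 1.1, 1.0, 0.4, -0.8, -1.1, -0.7, -0.6]
box [0.5871 0.1227 0.1829] [-0.1, -0.1, -0.0, -0.3, 0.2, 0.3, -0.1, 0.1, -0.0, 0.0, 0.0, -0.0, -0.0, -0.0, -0.0, -0.0]
lens [ 0.5381 -0.3772  0.2342] [-1.  -0.9 -1.1  0. ]
base [0.15, 0.13] [ 0.5343 -0.4618 -0.0411] [ 0.2 -1.1  1.2 -0.9  0.8 -1.4  1.4 -1.5 -0.5 -0.  -1.7 -1.7 -0.  -1. ]
base [0.13, 0.15] [ 0.5339 -0.4616 -0.0269] [-2.8  2.   4.2 -3.8 -1.8 -3.8  1.3 -6.2 -5.8  0.1 -2.5  2.8  4.4 -1.4]
```

```bash
cat >> h.py <<'E'
BOX=(0.588,0.122,0.178)
def b2w(X,b=None):
    b=b or BOX; return yawm(b[2])@np.array(X)+[b[0],b[1],0]
def delta(p,d,s=None,Rt=None):
    """tool-frame shift (mm, before and after turning) and turn (deg) to TCP p, tool down, closing direction at angle d"""
    s=s or bot.get_state(); R=Ro.from_rotvec(s["tool_rot"]).as_matrix()
    if Rt is None:
        y=np.array([np.cos(d),np.sin(d),0]);z=np.array([0,0,-1.]);Rt=np.c_[np.cross(y,z),y,z]
    dp=(np.array(p)-s["position"])*1e3
    print("t",round(s["time"],2),"pos",np.round(s["position"],4),"shift now",(R.T@dp).round(1),"| after turn",(Rt.T@dp).round(1),"turn",np.degrees(Ro.from_matrix(R.T@Rt).as_rotvec()).round(2),"F",np.round(s["contact_force"],1),"grip",round(s["grip_width"]*1e3,1),round(s["finger_force"],1))
E
python3 - <<'E'
from h import *
delta(b2w([-.10,0,.26]),np.pi/2+BOX[2])
E
```

```text
t 1.3 pos [0.1564 0.6566 0.2387] shift now [-452.1 -460.1  -21.3] | after turn [-230.1 -602.6  -21.3] turn [ -0.   -0.  -23.6] F [ 0.   0.4 -0.6] grip 88.0 0.0
```

Emit:
move_arm(
  steps=[
    {"tx":-20,"ty":-20,"tz":-2},
    {"tx":-34,"ty":-35,"tz":-2},
    {"tx":-34,"ty":-35,"tz":-2},
    {"tx":-34,"ty":-35,"tz":-2},
    {"tx":-34,"ty":-35,"tz":-2},
    {"tx":-34,"ty":-35,"tz":-2},
    {"tx":-34,"ty":-35,"tz":-2},
    {"tx":-34,"ty":-35,"tz":-2},
    {"tx":-34,"ty":-35,"tz":-2},
    {"tx":-34,"ty":-35,"tz":-2},
    {"tx":-34,"ty":-35,"tz":-2},
    {"tx":-34,"ty":-35},
    {"tx":-34,"ty":-35},
    {"tx":-24,"ty":-20},
    {"az":-7.9},
    {"az":-7.9},
    {"az":-7.8},
    {"claw":60},
  ],
)

```text
invalid input at $.steps[0]: expected keys tx, ty, tz, ax, ay, az, claw
```

```bash
python3 - <<'E'
from h import *
delta(b2w([-.112,0,.12]),np.pi/2+BOX[2])
s=bot.get_state();im=bot.get_image("wrist");c=cam("wrist",s)
np.save("w1.npy",np.r_[s["position"],s["tool_rot"]])
for l in ("latch_tab","lid_handle","box"):print(l,[(np.round(d["bbox"]).astype(int).tolist(),round(d["confidence"],2)) for d in bot.search_frame("wrist",l)][:2])
B=[[.08,.15,.073],[.08,-.15,.073],[-.08,-.15,.073],[-.08,.15,.073],[-.112,.017,.074],[-.112,-.017,.074],[-.056,.045,.114],[-.056,-.045,.114]]
q=proj(c,[b2w(x) for x in B]);print(q.round(0).tolist())
im=cv2.cvtColor(im,cv2.COLOR_RGB2BGR).copy();cv2.imwrite("pics/w1raw.png",im)
im=cv2.resize(im,(0,0),fx=1.56,fy=1.56,interpolation=cv2.INTER_CUBIC)
for p in q: cv2.circle(im,tuple(int(v) for v in p*1.56),3,(0,255,0),1)
cv2.imwrite("pics/w1.png",im)
E
```

```text
t 1.3 pos [0.1564 0.6566 0.2387] shift now [-441.1 -464.9  118.7] | after turn [-218.1 -602.6  118.7] turn [ -0.   -0.  -23.6] F [ 0.   0.4 -0.6] grip 88.0 0.0
latch_tab []
lid_handle [([113, 324, 34, 42], 0.27)]
box []
[[108.0, 483.0], [-21.0, 512.0], [-82.0, 462.0], [51.0, 425.0], [-26.0, 431.0], [-41.0, 436.0], [-9.0, 477.0], [-51.0, 487.0]]
```

View pics/w1.png

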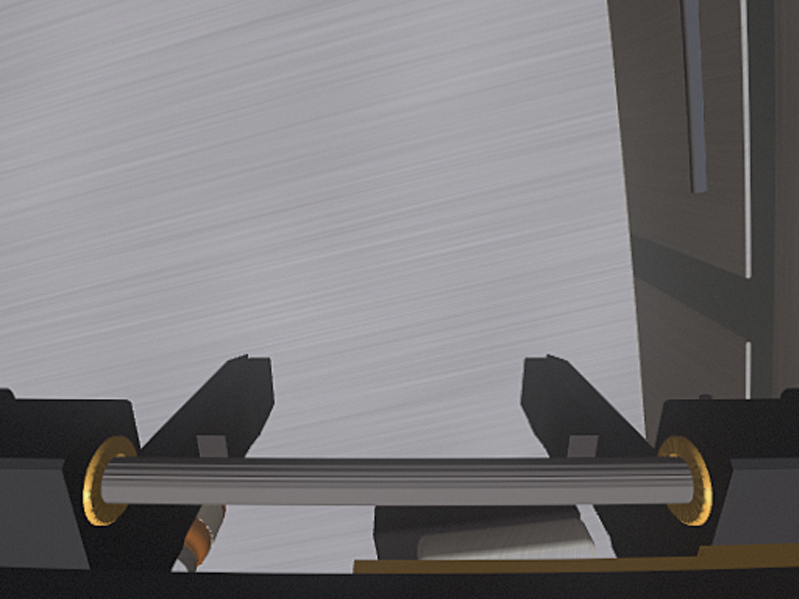

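Emit:
move_arm(
  steps=[
    {"tx":-34,"ty":-35.8,"tz":-2,"ax":0,"ay":0,"az":0,"claw":60},
    {"tx":-34,"ty":-35.8,"tz":-2,"ax":0,"ay":0,"az":0,"claw":60},
    {"tx":-34,"ty":-35.8,"tz":-2,"ax":0,"ay":0,"az":0,"claw":60},
    {"tx":-34,"ty":-35.8,"tz":-2,"ax":0,"ay":0,"az":0,"claw":60},
    {"tx":-34,"ty":-35.8,"tz":-2,"ax":0,"ay":0,"az":0,"claw":60},
    {"tx":-34,"ty":-35.8,"tz":-2,"ax":0,"ay":0,"az":0,"claw":60},
    {"tx":-34,"ty":-35.8,"tz":-2,"ax":0,"ay":0,"az":0,"claw":60},
    {"tx":-34,"ty":-35.8,"tz":-2,"ax":0,"ay":0,"az":0,"claw":60},
    {"tx":-34,"ty":-35.8,"tz":-2,"ax":0,"ay":0,"az":0,"claw":60},
    {"tx":-34,"ty":-35.8,"tz":-2,"ax":0,"ay":0,"az":0,"claw":60},
    {"tx":-34,"ty":-35.8,"tz":-2,"ax":0,"ay":0,"az":0,"claw":60},
    {"tx":-34,"ty":-35.8,"tz":-2,"ax":0,"ay":0,"az":0,"claw":60},
    {"tx":-34,"ty":-35.8,"tz":-2,"ax":0,"ay":0,"az":0,"claw":60},
    {"tx":0,"ty":0,"tz":20,"ax":0,"ay":0,"az":-7.9,"claw":60},
    {"tx":0,"ty":0,"tz":20,"ax":0,"ay":0,"az":-7.9,"claw":60},
    {"tx":0,"ty":0,"tz":25,"ax":0,"ay":0,"az":-7.8,"claw":60},
    {"tx":0,"ty":0,"tz":0,"ax":0,"ay":0,"az":0,"claw":60},
  ],
)

```text
time: 3.2
position: [0.476, 0.1007, 0.1963]
tool_rot: [0.278, -3.122, 0.001]
contact_force: [-0.9, -0.1, 0.6]
grip_width: 0.0599
finger_force: 0.0
```

```bash
cat > look.py <<'E'
import sys
from h import *
def look(n,pts,labels=(),sc=1.25):
    s=bot.get_state();im=bot.get_image("wrist");c=cam("wrist",s)
    for l in labels:print(l,[(np.round(d["bbox"]).astype(int).tolist(),round(d["confidence"],2)) for d in bot.search_frame("wrist",l)][:2])
    q=proj(c,pts);print(q.round(0).tolist())
    im=cv2.cvtColor(im,cv2.COLOR_RGB2BGR);cv2.imwrite(f"pics/{n}raw.png",im)
    im=cv2.resize(im,(0,0),fx=sc,fy=sc)
    for p in q:
        if abs(p).max()<2000: cv2.circle(im,tuple(int(v) for v in p*sc),3,(0,255,0),1)
    cv2.imwrite(f"pics/{n}.png",im)
E
python3 - <<'E'
from look import *
delta(b2w([-.112,0,.064]),np.pi/2+BOX[2])
B=[[-.08,-.15,.073],[-.08,.15,.073],[-.08,.0,.073],[-.112,.017,.074],[-.112,-.017,.074],[-.056,.045,.114],[-.056,-.045,.114]]
look("w2",[b2w(x) for x in B],["latch_tab","lid_handle"])
E
```

```text
t 3.2 pos [0.476  0.1007 0.1963] shift now [ -2.9   1.1 132.3] | after turn [ -2.    1.1 132.3] turn [ 0.01 -0.39 -0.02] F [-0.9 -0.1  0.6] grip 59.9 0.0
latch_tab [([237, 170, 36, 43], 0.64)]
lid_handle [([105, 205, 306, 142], 0.61)]
[[103.0, 213.0], [407.0, 214.0], [255.0, 214.0], [273.0, 183.0], [237.0, 183.0], [306.0, 257.0], [203.0, 257.0]]
```

View pics/w2.png

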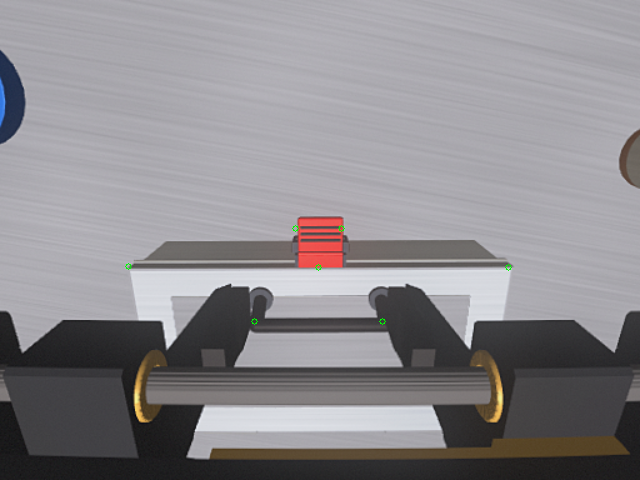

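Emit:
move_arm(
  steps=[
    {"tx":-3,"ty":1,"tz":45,"ax":0,"ay":0,"az":0,"claw":60},
    {"tx":0,"ty":0,"tz":45,"ax":0,"ay":-0.4,"az":0,"claw":60},
    {"tx":0,"ty":0,"tz":30,"ax":0,"ay":0,"az":0,"claw":60},
    {"tx":0,"ty":0,"tz":14,"ax":0,"ay":0,"az":0,"claw":60},
    {"tx":0,"ty":0,"tz":0,"ax":0,"ay":0,"az":0,"claw":25},
    {"tx":0,"ty":0,"tz":0,"ax":0,"ay":0,"az":0,"claw":25},
    {"tx":0,"ty":0,"tz":0,"ax":0,"ay":0,"az":0,"claw":25},
    {"tx":0,"ty":0,"tz":0,"ax":0,"ay":0,"az":0,"claw":25},
  ],
  force=15,
)

```text
time: 4.15
position: [0.4834, 0.1036, 0.0679]
tool_rot: [-0.278, 3.118, 0.002]
contact_force: [-0.6, -0.2, 3.5]
grip_width: 0.0336
finger_force: 15.0
```

Emit:
move_arm(
  steps=[
    {"tx":9.2,"ty":0,"tz":3.2,"ax":0,"ay":0,"az":0,"claw":25},
    {"tx":8.6,"ty":0,"tz":4.6,"ax":0,"ay":0,"az":0,"claw":25},
    {"tx":7.9,"ty":0,"tz":5.8,"ax":0,"ay":0,"az":0,"claw":25},
    {"tx":6.9,"ty":0,"tz":6.9,"ax":0,"ay":0,"az":0,"claw":25},
    {"tx":5.7,"ty":0,"tz":7.9,"ax":0,"ay":0,"az":0,"claw":25},
    {"tx":4.6,"ty":0,"tz":8.6,"ax":0,"ay":0,"az":0,"claw":25},
    {"tx":2.3,"ty":0,"tz":6.1,"ax":0,"ay":0,"az":0,"claw":25},
    {"tx":0,"ty":0,"tz":0,"ax":0,"ay":0,"az":0,"claw":25},
    {"tx":0,"ty":0,"tz":0,"ax":0,"ay":0,"az":0,"claw":25},
  ],
)

```text
time: 5.05
position: [0.4411, 0.0958, 0.0238]
tool_rot: [-0.278, 3.113, 0.002]
contact_force: [8.0, 2.0, -0.8]
grip_width: 0.0333
finger_force: 15.0
```

Emit:
move_arm(
  steps=[
    {"tx":0,"ty":0,"tz":0,"ax":0,"ay":0,"az":0,"claw":60},
    {"tx":0,"ty":0,"tz":0,"ax":0,"ay":0,"az":0,"claw":60},
    {"tx":0,"ty":0,"tz":0,"ax":0,"ay":0,"az":0,"claw":60},
    {"tx":0,"ty":0,"tz":-40,"ax":0,"ay":0,"az":0,"claw":60},
    {"tx":0,"ty":0,"tz":-50,"ax":0,"ay":0,"az":0,"claw":60},
    {"tx":0,"ty":0,"tz":-50,"ax":0,"ay":0,"az":0,"claw":60},
    {"tx":0,"ty":0,"tz":-50,"ax":0,"ay":0,"az":0,"claw":60},
    {"tx":0,"ty":0,"tz":-10,"ax":0,"ay":0,"az":0,"claw":60},
    {"tx":0,"ty":0,"tz":0,"ax":0,"ay":0,"az":0,"claw":60},
  ],
)

```text
time: 5.95
position: [0.4371, 0.0949, 0.2244]
tool_rot: [-0.278, 3.118, 0.001]
contact_force: [-0.1, 0.3, 0.6]
grip_width: 0.0598
finger_force: 0.0
```

```bash
python3 - <<'E'
from look import *
delta(b2w([-.056,0,.115]),BOX[2])
Hh=np.array([-.088,0,.024])
pts=[b2w(Hh+[-.0555*np.sin(.447+t),y,.0555*np.cos(.447+t)]) for t in (.7,.9,1.1) for y in (-.02,.02)]
look("w3",pts,["latch_tab"])
E
```

```text
t 5.95 pos [0.4371 0.0949 0.2244] shift now [-9.610e+01 -1.000e-01  1.105e+02] | after turn [-1.000e-01  9.730e+01  1.094e+02] turn [ 0.5   0.52 90.  ] F [-0.1  0.3  0.6] grip 59.8 0.0
latch_tab [([240, 158, 25, 53], 0.67)]
[[236.0, 177.0], [271.0, 177.0], [236.0, 171.0], [271.0, 171.0], [237.0, 167.0], [270.0, 168.0]]
```

View pics/w3.png

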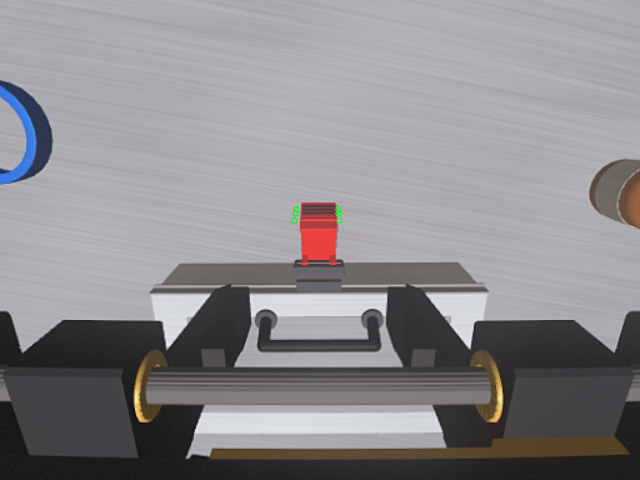

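Emit:
move_arm(
  steps=[
    {"tx":-48,"ty":0,"tz":0,"ax":0,"ay":0,"az":8.2,"claw":50},
    {"tx":-47.5,"ty":7,"tz":0,"ax":0,"ay":0,"az":8.2,"claw":50},
    {"tx":0,"ty":0,"tz":0,"ax":0,"ay":0,"az":8.2,"claw":50},
    {"tx":0,"ty":0,"tz":0,"ax":0,"ay":0,"az":8.2,"claw":50},
    {"tx":0,"ty":0,"tz":0,"ax":0,"ay":0,"az":8.2,"claw":50},
    {"tx":0,"ty":0,"tz":0,"ax":0,"ay":0,"az":8.2,"claw":50},
    {"tx":0,"ty":0,"tz":0,"ax":0,"ay":0,"az":8.2,"claw":50},
    {"tx":0,"ty":0,"tz":0,"ax":0,"ay":0,"az":8.2,"claw":50},
    {"tx":0,"ty":0,"tz":0,"ax":0,"ay":0,"az":8.2,"claw":50},
    {"tx":0,"ty":0,"tz":0,"ax":0,"ay":0,"az":8.2,"claw":50},
    {"tx":0,"ty":0,"tz":0,"ax":0,"ay":0,"az":8.0,"claw":50},
    {"tx":0,"ty":0,"tz":0,"ax":0.3,"ay":0.3,"az":0,"claw":50},
  ],
)

```text
time: 7.25
position: [0.5283, 0.1117, 0.2192]
tool_rot: [-2.01, -2.404, 0.0]
contact_force: [-0.8, -0.5, 0.1]
grip_width: 0.0501
finger_force: 0.0
```

```bash
python3 - <<'E'
from look import *
delta(b2w([-.056,0,.095]),BOX[2])
E
```

```text
t 7.25 pos [0.5283 0.1117 0.2192] shift now [ -1.2   5.2 124.2] | after turn [ -0.5   4.6 124.2] turn [-0.28 -0.32 -0.  ] F [-0.8 -0.5  0.1] grip 50.1 0.0
```

Emit:
move_arm(
  steps=[
    {"tx":-0.5,"ty":4.8,"tz":30,"ax":-0.3,"ay":-0.3,"az":0,"claw":50},
    {"tx":0,"ty":0,"tz":45,"ax":0,"ay":0,"az":0,"claw":50},
    {"tx":0,"ty":0,"tz":35,"ax":0,"ay":0,"az":0,"claw":50},
    {"tx":0,"ty":0,"tz":14,"ax":0,"ay":0,"az":0,"claw":50},
    {"tx":0,"ty":0,"tz":0,"ax":0,"ay":0,"az":0,"claw":50},
    {"tx":0,"ty":0,"tz":0,"ax":0,"ay":0,"az":0,"claw":4},
    {"tx":0,"ty":0,"tz":0,"ax":0,"ay":0,"az":0,"claw":4},
    {"tx":0,"ty":0,"tz":0,"ax":0,"ay":0,"az":0,"claw":4},
    {"tx":0,"ty":0,"tz":0,"ax":0,"ay":0,"az":0,"claw":4},
    {"tx":0,"ty":0,"tz":0,"ax":0,"ay":0,"az":0,"claw":4},
  ],
  force=25,
)

```text
time: 8.25
position: [0.5353, 0.1125, 0.0998]
tool_rot: [2.013, 2.408, 0.006]
contact_force: [-10.1, -1.8, 7.7]
grip_width: 0.0122
finger_force: 4.7
```

```bash
python3 - <<'E'
from look import *
delta(b2w([-.056,0,.095]),BOX[2])
a=np.radians(np.arange(0,97,8)); r=np.array([-136*np.cos(a)+43*np.sin(a),136*np.sin(a)+43*np.cos(a)]).T
print(np.diff(r,axis=0).round(1).tolist())
E
```

```text
t 8.25 pos [0.5353 0.1125 0.0998] shift now [-0.  -2.4  4.8] | after turn [-0.  -2.4  4.8] turn [0.31 0.   0.02] F [-10.1  -1.8   7.7] grip 12.2 4.7
[[7.3, 18.5], [9.8, 17.3], [12.1, 15.8], [14.2, 13.9], [16.0, 11.8], [17.5, 9.5], [18.6, 7.0], [19.4, 4.3], [19.8, 1.5], [19.9, -1.2], [19.5, -4.0], [18.8, -6.7]]
```

Emit:
move_arm(
  steps=[
    {"tx":0,"ty":-2,"tz":0,"ax":0,"ay":0,"az":0,"claw":4},
    {"tx":0,"ty":0,"tz":0,"ax":0,"ay":0,"az":0,"claw":4},
    {"tx":0,"ty":0,"tz":0,"ax":0,"ay":0,"az":0,"claw":4},
    {"tx":0,"ty":3.5,"tz":-9.5,"ax":0,"ay":0,"az":0,"claw":4},
    {"tx":0,"ty":4,"tz":-9,"ax":0,"ay":0,"az":0,"claw":4},
    {"tx":0,"ty":4.7,"tz":-9,"ax":0,"ay":0,"az":0,"claw":4},
    {"tx":0,"ty":5.1,"tz":-8.5,"ax":0,"ay":0,"az":0,"claw":4},
    {"tx":0,"ty":5.8,"tz":-8.1,"ax":0,"ay":0,"az":0,"claw":4},
    {"tx":0,"ty":6.3,"tz":-7.7,"ax":0,"ay":0,"az":0,"claw":4},
    {"tx":0,"ty":6.9,"tz":-7.2,"ax":0,"ay":0,"az":0,"claw":4},
    {"tx":0,"ty":7.3,"tz":-6.7,"ax":0,"ay":0,"az":0,"claw":4},
    {"tx":0,"ty":7.8,"tz":-6.1,"ax":0,"ay":0,"az":0,"claw":4},
    {"tx":0,"ty":8.2,"tz":-5.7,"ax":0,"ay":0,"az":0,"claw":4},
    {"tx":0,"ty":0,"tz":0,"ax":0,"ay":0,"az":0,"claw":4},
  ],
)

```text
time: 9.65
position: [0.5932, 0.1232, 0.1799]
tool_rot: [2.012, 2.406, 0.01]
contact_force: [-6.7, -0.5, 6.3]
grip_width: 0.0091
finger_force: 25.0
```

```bash
python3 - <<'E'
from look import *
for t in (40,92):
    a=np.radians(t);delta(b2w([.08-.136*np.cos(a)+.043*np.sin(a),0,.07+.136*np.sin(a)+.043*np.cos(a)-.019+.002]),BOX[2])
E
```

```text
t 9.65 pos [0.5932 0.1232 0.1799] shift now [-0.3 -1.9  6.5] | after turn [-0.3 -1.8  6.5] turn [ 0.46 -0.02  0.01] F [-6.7 -0.5  6.3] grip 9.1 25.0
t 9.65 pos [0.5932 0.1232 0.1799] shift now [ -0.3 122.5  -6.5] | after turn [ -0.3 122.4  -7.5] turn [ 0.46 -0.02  0.01] F [-6.7 -0.5  6.3] grip 9.1 25.0
```

Emit:
move_arm(
  steps=[
    {"tx":0,"ty":8.6,"tz":-5,"ax":0,"ay":0,"az":0,"claw":4},
    {"tx":0,"ty":8.9,"tz":-4.5,"ax":0,"ay":0,"az":0,"claw":4},
    {"tx":0,"ty":9.2,"tz":-3.8,"ax":0,"ay":0,"az":0,"claw":4},
    {"tx":0,"ty":9.4,"tz":-3.2,"ax":0,"ay":0,"az":0,"claw":4},
    {"tx":0,"ty":9.6,"tz":-2.5,"ax":0,"ay":0,"az":0,"claw":4},
    {"tx":0,"ty":9.8,"tz":-1.8,"ax":0,"ay":0,"az":0,"claw":4},
    {"tx":0,"ty":9.9,"tz":-1.1,"ax":0,"ay":0,"az":0,"claw":4},
    {"tx":0,"ty":9.9,"tz":-0.4,"ax":0,"ay":0,"az":0,"claw":4},
    {"tx":0,"ty":10,"tz":0.3,"ax":0,"ay":0,"az":0,"claw":4},
    {"tx":0,"ty":9.9,"tz":1,"ax":0,"ay":0,"az":0,"claw":4},
    {"tx":0,"ty":9.8,"tz":1.7,"ax":0,"ay":0,"az":0,"claw":4},
    {"tx":0,"ty":9.7,"tz":2.3,"ax":0,"ay":0,"az":0,"claw":4},
    {"tx":0,"ty":8,"tz":2,"ax":0,"ay":0,"az":0,"claw":4},
    {"tx":0,"ty":0,"tz":0,"ax":0,"ay":0,"az":0,"claw":4},
    {"tx":0,"ty":0,"tz":0,"ax":0,"ay":0,"az":0,"claw":4},
  ],
)

```text
time: 11.15
position: [0.7153, 0.1453, 0.1938]
tool_rot: [2.01, 2.404, 0.016]
contact_force: [3.7, 2.1, 3.3]
grip_width: 0.009
finger_force: 25.0
```

```bash
python3 - <<'E'
from look import *
a=np.radians(92);delta(b2w([.08-.136*np.cos(a)+.043*np.sin(a),0,.07+.136*np.sin(a)+.043*np.cos(a)-.019+.002]),BOX[2])
E
```

```text
t 11.15 pos [0.7153 0.1453 0.1938] shift now [-0.4 -1.8  6.4] | after turn [-0.4 -1.7  6.4] turn [ 0.73 -0.03  0.01] F [3.7 2.1 3.3] grip 9.0 25.0
```

Emit:
move_arm(
  steps=[
    {"tx":0,"ty":0,"tz":0,"ax":0,"ay":0,"az":0,"claw":28},
    {"tx":0,"ty":0,"tz":0,"ax":0,"ay":0,"az":0,"claw":28},
    {"tx":0,"ty":0,"tz":-15,"ax":0,"ay":0,"az":0,"claw":28},
    {"tx":0,"ty":0,"tz":-35,"ax":0,"ay":0,"az":0,"claw":28},
    {"tx":0,"ty":0,"tz":-50,"ax":0,"ay":0,"az":0,"claw":28},
    {"tx":0,"ty":0,"tz":-20,"ax":0.7,"ay":0,"az":0,"claw":28},
    {"tx":0,"ty":-40,"tz":0,"ax":0,"ay":0,"az":0,"claw":40},
    {"tx":0,"ty":-50,"tz":0,"ax":0,"ay":0,"az":0,"claw":56},
    {"tx":0,"ty":-50,"tz":0,"ax":0,"ay":0,"az":0,"claw":56},
    {"tx":0,"ty":-8,"tz":0,"ax":0,"ay":0,"az":0,"claw":56},
    {"tx":0,"ty":0,"tz":0,"ax":0,"ay":0,"az":0,"claw":56},
  ],
)

```text
time: 12.25
position: [0.5651, 0.1178, 0.3147]
tool_rot: [-2.014, -2.408, 0.005]
contact_force: [0.6, -0.8, 0.3]
grip_width: 0.0563
finger_force: 0.0
```

```bash
python3 - <<'E'
from look import *
delta(b2w([-.022,0,.2]),BOX[2])
pts=[b2w([-.022,y,.045]) for y in (0,.055,.095,-.055,-.116)]+[b2w([.08,-.15,.07]),b2w([.08,.15,.07]),b2w([-.08,.15,.07])]
look("w4",pts,["injector","injector_mid","injector_nozzle","holders","lid"])
im=bot.get_image("top");cv2.imwrite("pics/top2.png",cv2.cvtColor(im,cv2.COLOR_RGB2BGR))
E
```

```text
t 12.25 pos [0.5651 0.1178 0.3147] shift now [  0.2   1.7 114.7] | after turn [1.000e-01 1.300e+00 1.147e+02] turn [-0.21  0.02 -0.  ] F [ 0.6 -0.8  0.3] grip 56.3 0.0
injector [([171, 1, 268, 273], 0.63), ([238, 76, 41, 153], 0.56)]
injector_mid [([232, 80, 48, 146], 0.79)]
injector_nozzle [([236, 80, 42, 149], 0.98), ([256, 336, 58, 23], 0.3)]
holders [([174, 0, 266, 272], 0.81)]
lid [([328, 0, 111, 275], 0.89)]
[[255.0, 151.0], [255.0, 111.0], [256.0, 80.0], [255.0, 188.0], [255.0, 226.0], [323.0, 254.0], [341.0, 31.0], [207.0, 30.0]]
```

View pics/w4.png

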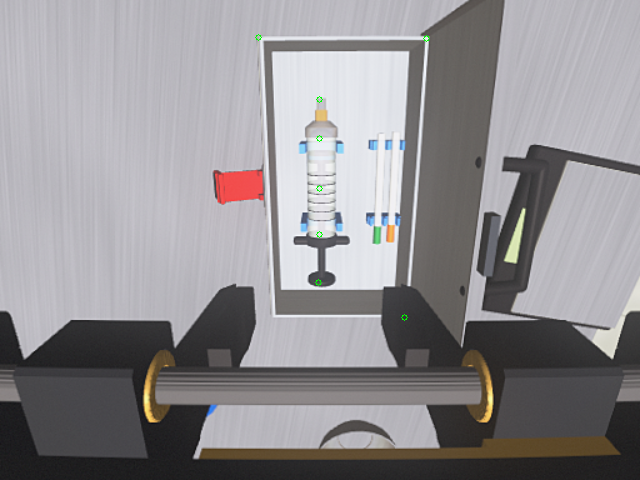

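Emit:
move_arm(
  steps=[
    {"tx":0,"ty":1,"tz":40,"ax":-0.2,"ay":0,"az":0,"claw":56},
    {"tx":0,"ty":0,"tz":50,"ax":0,"ay":0,"az":0,"claw":56},
    {"tx":0,"ty":0,"tz":50,"ax":0,"ay":0,"az":0,"claw":56},
    {"tx":0,"ty":0,"tz":40,"ax":0,"ay":0,"az":0,"claw":56},
    {"tx":0,"ty":0,"tz":20,"ax":0,"ay":0,"az":0,"claw":56},
    {"tx":0,"ty":0,"tz":0,"ax":0,"ay":0,"az":0,"claw":56},
  ],
)

```text
time: 13.2
position: [0.5639, 0.1177, 0.1087]
tool_rot: [-2.011, -2.405, 0.013]
contact_force: [-0.6, -0.2, -0.5]
grip_width: 0.0557
finger_force: 0.0
```

```bash
python3 - <<'E'
from look import *
delta(b2w([-.022,0,.024]),BOX[2])
E
```

```text
t 13.2 pos [0.5639 0.1177 0.1087] shift now [-0.1  3.4 84.7] | after turn [-0.   2.5 84.7] turn [-0.61 -0.01  0.  ] F [-0.6 -0.2 -0.5] grip 55.7 0.0
```

Emit:
move_arm(
  steps=[
    {"tx":0,"ty":2.5,"tz":20,"ax":-0.6,"ay":0,"az":0,"claw":56},
    {"tx":0,"ty":0,"tz":30,"ax":0,"ay":0,"az":0,"claw":56},
    {"tx":0,"ty":0,"tz":25,"ax":0,"ay":0,"az":0,"claw":56},
    {"tx":0,"ty":0,"tz":10,"ax":0,"ay":0,"az":0,"claw":56},
    {"tx":0,"ty":0,"tz":0,"ax":0,"ay":0,"az":0,"claw":56},
  ],
)

```text
time: 13.7
position: [0.5698, 0.1187, 0.0281]
tool_rot: [2.012, 2.407, 0.009]
contact_force: [-0.4, -0.3, -0.0]
grip_width: 0.0563
finger_force: 0.0
```

```bash
python3 - <<'E'
from look import *
delta(b2w([-.022,0,.024]),BOX[2])
E
```

```text
t 13.7 pos [0.5698 0.1187 0.0281] shift now [-0.  -3.5  4. ] | after turn [-0.  -3.5  4.1] turn [ 0.41 -0.    0.  ] F [-0.4 -0.3 -0. ] grip 56.3 0.0
```

Emit:
move_arm(
  steps=[
    {"tx":0,"ty":-2.5,"tz":3,"ax":0.3,"ay":0,"az":0,"claw":56},
    {"tx":0,"ty":0,"tz":0,"ax":0,"ay":0,"az":0,"claw":56},
    {"tx":0,"ty":0,"tz":0,"ax":0,"ay":0,"az":0,"claw":25},
    {"tx":0,"ty":0,"tz":0,"ax":0,"ay":0,"az":0,"claw":25},
    {"tx":0,"ty":0,"tz":0,"ax":0,"ay":0,"az":0,"claw":25},
    {"tx":0,"ty":0,"tz":0,"ax":0,"ay":0,"az":0,"claw":25},
    {"tx":0,"ty":0,"tz":0,"ax":0,"ay":0,"az":0,"claw":25},
  ],
  force=25,
)

```text
time: 14.4
position: [0.5677, 0.1184, 0.026]
tool_rot: [2.013, 2.408, 0.005]
contact_force: [-2.6, 0.4, 3.1]
grip_width: 0.0313
finger_force: 24.7
```

```bash
python3 - <<'E'
from look import *
delta(b2w([-.022,0,.024]),BOX[2])
E
```

```text
t 14.4 pos [0.5677 0.1184 0.026 ] shift now [-0.  -1.4  2. ] | after turn [-0.  -1.4  2. ] turn [ 0.24 -0.    0.  ] F [-2.6  0.4  3.1] grip 31.3 24.7
```

Emit:
move_arm(
  steps=[
    {"tx":0,"ty":0,"tz":-10,"ax":0,"ay":0,"az":0,"claw":25},
    {"tx":0,"ty":0,"tz":-15,"ax":0,"ay":0,"az":0,"claw":25},
    {"tx":0,"ty":0,"tz":-25,"ax":0,"ay":0,"az":0,"claw":25},
    {"tx":0,"ty":0,"tz":-30,"ax":0,"ay":0,"az":0,"claw":25},
    {"tx":0,"ty":0,"tz":-40,"ax":0,"ay":0,"az":0,"claw":25},
    {"tx":0,"ty":0,"tz":-40,"ax":0,"ay":0,"az":0,"claw":25},
    {"tx":0,"ty":0,"tz":-40,"ax":0,"ay":0,"az":0,"claw":25},
    {"tx":0,"ty":0,"tz":-40,"ax":0,"ay":0,"az":0,"claw":25},
    {"tx":0,"ty":0,"tz":-40,"ax":0,"ay":0,"az":0,"claw":25},
    {"tx":0,"ty":0,"tz":-40,"ax":0,"ay":0,"az":0,"claw":25},
    {"tx":0,"ty":0,"tz":-40,"ax":0,"ay":0,"az":0,"claw":25},
    {"tx":0,"ty":0,"tz":-40,"ax":0,"ay":0,"az":0,"claw":25},
    {"tx":0,"ty":0,"tz":-20,"ax":0,"ay":0,"az":0,"claw":25},
    {"tx":0,"ty":0,"tz":0,"ax":0,"ay":0,"az":0,"claw":25},
  ],
)

```text
time: 15.8
position: [0.5666, 0.1182, 0.4512]
tool_rot: [2.01, 2.404, 0.014]
contact_force: [0.1, 0.1, -2.1]
grip_width: 0.0307
finger_force: 25.0
```

```bash
python3 - <<'E'
from look import *
delta([.54,-.237,.45],-np.pi/2)
E
```

```text
t 15.8 pos [0.5666 0.1182 0.4512] shift now [-3.449e+02 -8.910e+01  2.000e-01] | after turn [-26.6 355.2   1.2] turn [  0.51  -0.6  100.2 ] F [ 0.1  0.1 -2.1] grip 30.7 25.0
```

Holding it (≈2 N of weight). Carry it over, then turn.

Emit:
move_arm(
  steps=[
    {"tx":-20,"ty":-5,"tz":0,"ax":0,"ay":0,"az":0,"claw":25},
    {"tx":-30,"ty":-8,"tz":0,"ax":0,"ay":0,"az":0,"claw":25},
    {"tx":-40,"ty":-10,"tz":0,"ax":0,"ay":0,"az":0,"claw":25},
    {"tx":-40,"ty":-10,"tz":0,"ax":0,"ay":0,"az":0,"claw":25},
    {"tx":-40,"ty":-10,"tz":0,"ax":0,"ay":0,"az":0,"claw":25},
    {"tx":-40,"ty":-10,"tz":0,"ax":0,"ay":0,"az":0,"claw":25},
    {"tx":-40,"ty":-11,"tz":0,"ax":0,"ay":0,"az":0,"claw":25},
    {"tx":-40,"ty":-11,"tz":0,"ax":0,"ay":0,"az":0,"claw":25},
    {"tx":-35,"ty":-9,"tz":0,"ax":0,"ay":0,"az":0,"claw":25},
    {"tx":-20,"ty":-5,"tz":0,"ax":0,"ay":0,"az":0,"claw":25},
    {"tx":0,"ty":0,"tz":0,"ax":0,"ay":0,"az":0,"claw":25},
  ],
)

```text
time: 16.9
position: [0.538, -0.2396, 0.4425]
tool_rot: [-2.019, -2.405, -0.001]
contact_force: [0.4, 0.4, -2.0]
grip_width: 0.0311
finger_force: 25.0
```

Emit:
move_arm(
  steps=[
    {"tx":0,"ty":0,"tz":0,"ax":0,"ay":0,"az":5,"claw":25},
    {"tx":0,"ty":0,"tz":0,"ax":0,"ay":0,"az":7,"claw":25},
    {"tx":0,"ty":0,"tz":0,"ax":0,"ay":0,"az":8,"claw":25},
    {"tx":0,"ty":0,"tz":0,"ax":0,"ay":0,"az":8,"claw":25},
    {"tx":0,"ty":0,"tz":0,"ax":0,"ay":0,"az":8,"claw":25},
    {"tx":0,"ty":0,"tz":0,"ax":0,"ay":0,"az":8,"claw":25},
    {"tx":0,"ty":0,"tz":0,"ax":0,"ay":0,"az":8,"claw":25},
    {"tx":0,"ty":0,"tz":0,"ax":0,"ay":0,"az":8,"claw":25},
    {"tx":0,"ty":0,"tz":0,"ax":0,"ay":0,"az":8,"claw":25},
    {"tx":0,"ty":0,"tz":0,"ax":0,"ay":0,"az":8,"claw":25},
    {"tx":0,"ty":0,"tz":0,"ax":0,"ay":0,"az":8,"claw":25},
    {"tx":0,"ty":0,"tz":0,"ax":0,"ay":0,"az":8,"claw":25},
    {"tx":0,"ty":0,"tz":0,"ax":0,"ay":0,"az":5,"claw":25},
    {"tx":0,"ty":0,"tz":0,"ax":0,"ay":0,"az":3,"claw":25},
    {"tx":0,"ty":0,"tz":0,"ax":0,"ay":0,"az":0,"claw":25},
  ],
)

```text
time: 18.4
position: [0.5391, -0.2359, 0.4439]
tool_rot: [-3.14, -0.007, -0.002]
contact_force: [-0.3, 0.6, -2.5]
grip_width: 0.031
finger_force: 25.0
```

```bash
python3 - <<'E'
from look import *
delta([.54,-.237,.45],-np.pi/2)
P=np.array([[1,1],[1,-1],[-1,-1],[-1,1]])*[.075,.065]
X=np.c_[P,np.full(4,.014)]@yawm(-.02).T+[.5343,-.4618,0]
look("w5",np.r_[X,[[.538,-.377,.234],[.538,-.377,.202],[.538,-.377,.266],[.570,-.377,.234],[.506,-.377,.234]]],["lens","cam_stand","injector"])
E
```

```text
t 18.4 pos [ 0.5391 -0.2359  0.4439] shift now [ 0.9  1.1 -6.1] | after turn [ 0.9  1.1 -6.1] turn [-0.12 -0.09  0.26] F [-0.3  0.6 -2.5] grip 31.0 25.0
lens [([357, 122, 123, 72], 0.82), ([23, 76, 67, 18], 0.62)]
cam_stand [([333, 97, 179, 113], 0.8)]
injector [([196, 46, 116, 314], 0.88)]
[[343.0, 98.0], [411.0, 100.0], [398.0, 177.0], [334.0, 175.0], [370.0, 162.0], [361.0, 157.0], [380.0, 169.0], [373.0, 136.0], [367.0, 187.0]]
```

View pics/w5.png

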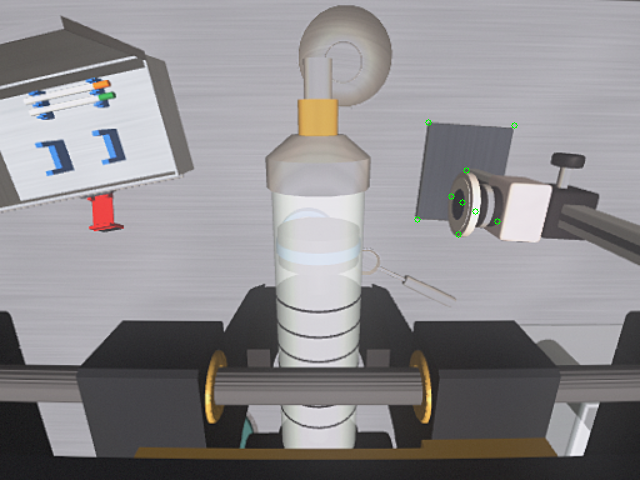

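```bash
python3 - <<'E'
import cv2
a=cv2.imread("pics/w5raw.png")[90:215,325:485]
cv2.imwrite("pics/w5c.png",cv2.resize(a,(0,0),fx=4.8,fy=4.8,interpolation=cv2.INTER_CUBIC))
E
```

```text
(no output)
```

View pics/w5c.png

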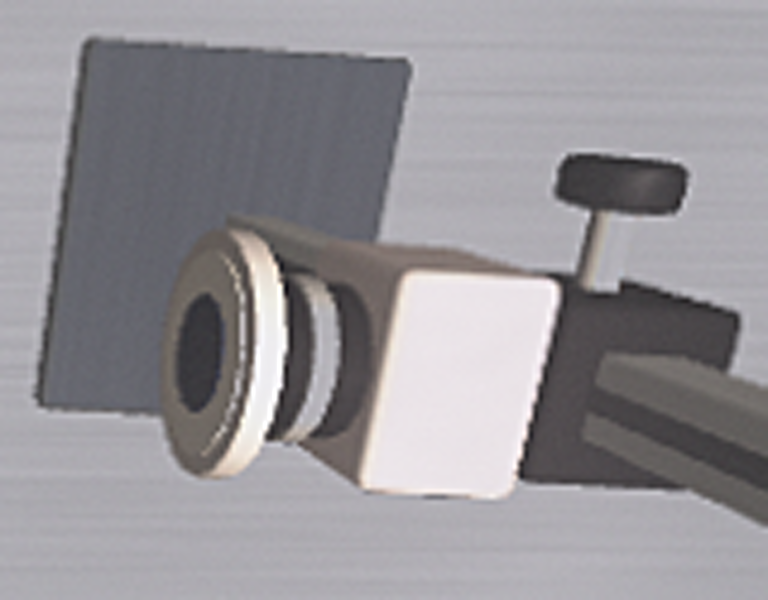

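```bash
cat > lens.py <<'E'
from h import *
S0=dict(position=[.5391,-.2359,.4439],tool_rot=[-3.14,-.007,-.002])
W,T,S=cam("wrist",S0),cam("top"),cam("scene")
pw=lambda L:np.array(L)/4.8+[325,90]-.4
def unp(c,uv,z):
    return least_squares(lambda p:(proj(c,np.r_[p,z])-uv).ravel(),[.54,-.4]).x
ang=lambda a,b:np.arctan2(*(b-a)[::-1])
f=[unp(W,pw([q]),.234+.028) for q in ([405,270],[558,280],[518,497],[362,490])]
print("head",np.round(f,3).tolist(),"yaw from edges",[round(v,3) for v in (ang(f[3],f[0]),ang(f[2],f[1]),ang(f[1],f[0])-np.pi/2,ang(f[2],f[3])-np.pi/2)])
g=[unp(W,pw([q]),.014) for q in ([88,38],[412,60],[40,407])]
print("base",np.round(g,3).tolist(),round(ang(g[2],g[0]),3),round(ang(g[1],g[0])-np.pi/2,3))
lw,lt,ls=pw([[208,352]]),np.array([[641,166]])/2.35+[90,100]-.3,np.array([[187,265]])/2.6+120-.3
r=least_squares(lambda p:np.r_[(proj(W,p)-lw).ravel(),(proj(T,p)-lt).ravel(),(proj(S,p)-ls).ravel()],[.54,-.38,.23]);print(r.x.round(4),r.fun.round(1))
E
python3 lens.py
```

```text
head [[0.564, -0.408], [0.562, -0.445], [0.508, -0.445], [0.51, -0.406]] yaw from edges [np.float64(-0.033), np.float64(0.011), np.float64(-0.052), np.float64(-0.04)]
base [[0.611, -0.399], [0.604, -0.528], [0.462, -0.393]] -0.042 -0.051
[ 0.537  -0.3757  0.2327] [ 0.3 -0.  -1.6 -0.5 -0.9  0. ]
```

```bash
python3 - <<'E'
from h import *
delta([.5426,-.236,.2145],-np.pi/2-.04)
E
```

```text
t 18.6 pos [ 0.5393 -0.2367  0.4447] shift now [  2.7  -0.4 230.2] | after turn [  3.3  -0.8 230.2] turn [-0.07 -0.15  2.58] F [ 0.6  0.9 -1.9] grip 30.7 25.0
```

Emit:
move_arm(
  steps=[
    {"tx":3,"ty":-0.5,"tz":15,"ax":0,"ay":-0.1,"az":2.5,"claw":25},
    {"tx":0,"ty":0,"tz":30,"ax":0,"ay":0,"az":0,"claw":25},
    {"tx":0,"ty":0,"tz":40,"ax":0,"ay":0,"az":0,"claw":25},
    {"tx":0,"ty":0,"tz":40,"ax":0,"ay":0,"az":0,"claw":25},
    {"tx":0,"ty":0,"tz":40,"ax":0,"ay":0,"az":0,"claw":25},
    {"tx":0,"ty":0,"tz":35,"ax":0,"ay":0,"az":0,"claw":25},
    {"tx":0,"ty":0,"tz":20,"ax":0,"ay":0,"az":0,"claw":25},
    {"tx":0,"ty":0,"tz":10,"ax":0,"ay":0,"az":0,"claw":25},
    {"tx":0,"ty":0,"tz":0,"ax":0,"ay":0,"az":0,"claw":25},
    {"tx":0,"ty":0,"tz":0,"ax":0,"ay":0,"az":0,"claw":25},
  ],
)

```text
time: 19.6
position: [0.5436, -0.2369, 0.2165]
tool_rot: [3.141, -0.063, 0.005]
contact_force: [0.2, -0.2, -0.3]
grip_width: 0.0306
finger_force: 25.0
```

```bash
python3 - <<'E'
from h import *
delta([.5426,-.236,.2145],-np.pi/2-.04)
im=bot.get_image("scene");im=cv2.cvtColor(im,cv2.COLOR_RGB2BGR)
c=cam("scene");a=yawm(-.04)[:,0]
q=proj(c,[np.array([.5426,-.236,.2335])+a*k for k in (.095,.055,0,-.055,-.116)]);print(q.round(1).tolist())
b=cv2.resize(im[110:310,120:380],(0,0),fx=3,fy=3,interpolation=cv2.INTER_CUBIC)
for p in q: cv2.circle(b,tuple(int(v) for v in (p-[120,110])*3),3,(0,255,0),1)
cv2.imwrite("pics/s6.png",b)
E
```

```text
t 19.6 pos [ 0.5436 -0.2369  0.2165] shift now [-1.1 -0.9  2. ] | after turn [-1.1 -0.9  2. ] turn [-0.   -0.19  0.01] F [ 0.2 -0.2 -0.3] grip 30.6 25.0
[[257.3, 210.9], [245.2, 205.0], [229.5, 197.2], [214.8, 190.0], [199.4, 182.4]]
```

View pics/s6.png

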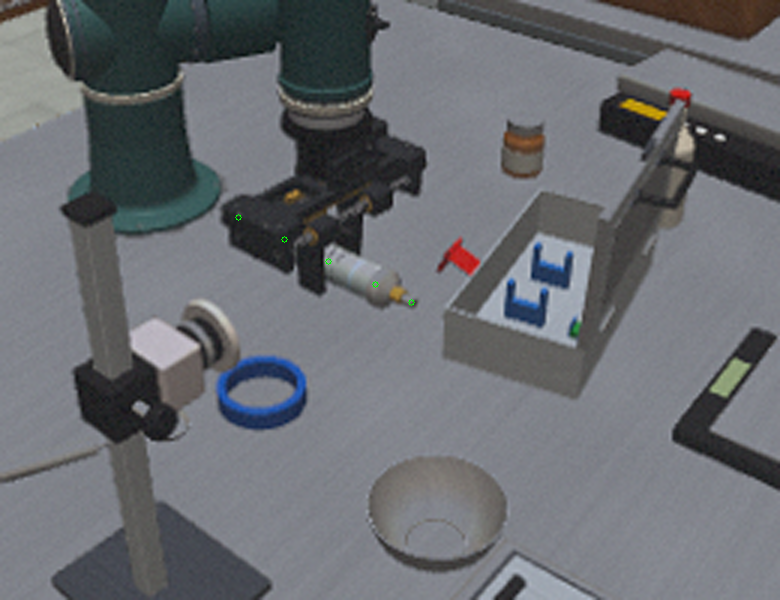

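Emit:
move_arm(
  steps=[
    {"tx":-1,"ty":-1,"tz":2,"ax":0,"ay":-0.1,"az":0,"claw":25},
    {"tx":0,"ty":0,"tz":0,"ax":0,"ay":0,"az":0,"claw":25},
    {"tx":0,"ty":0,"tz":0,"ax":0,"ay":0,"az":0,"claw":25},
    {"tx":0,"ty":0,"tz":0,"ax":0,"ay":0,"az":0,"claw":25},
    {"tx":0,"ty":0,"tz":0,"ax":0,"ay":0,"az":0,"claw":25},
    {"tx":0,"ty":0,"tz":0,"ax":0,"ay":0,"az":0,"claw":25},
  ],
)

```text
time: 20.25
position: [0.5419, -0.2356, 0.2132]
tool_rot: [-3.14, 0.063, 0.0]
contact_force: [0.2, -0.1, -2.0]
grip_width: 0.0308
finger_force: 25.0
```

```bash
python3 - <<'E'
from h import *
delta([.5426,-.236,.2145],-np.pi/2-.04)
print(bot.sign_off())
E
```

```text
t 20.25 pos [ 0.5419 -0.2356  0.2132] shift now [ 0.7  0.4 -1.3] | after turn [ 0.7  0.4 -1.3] turn [-0.04  0.   -0.  ] F [ 0.2 -0.1 -2. ] grip 30.8 25.0
the job is handed in; nothing more can be done
None
```

The job is handed in after 20 s of robot time: the latch is swung free, the lid stands open, and the injector is held level in front of the lens, nozzle to the back, within about 2 mm of the view point I measured. The hand-in returned no verdict.

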